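# Clear the dust-extraction box and hook its grille back in

### The job

Someone left the pumice block in the open well of the bench dust-extraction box: take it out and lay it flat on the bench. Then refit the slotted grille: tip it, hook one of its long edges under the lip at the back of the well, and lower the opposite edge, without letting it drop, until it lies flat on the ledges inside the frame, handle up.

Things in the scene. Friction and masses are not known exactly. Their poses are not given: they have to be found in the camera images.
- extractor: Low grey sheet-metal dust-extraction box, fixed. Origin on the bench under the centre of its open well; +x to the back (lip, then fan housing 64 mm high at x = +79 to +115 mm), y along the lip. The well is 158 (x) x 168 (y) mm inside; 4 mm walls, rim 45 mm high at front and sides. Filter floor at z = 20 mm, inside an 8 mm wide ledge at z = 38 mm round all four sides.
- seat (a point): Centre of the well at ledge height, 38 mm above the bench, axes as the box: where the grille's origin lies when it is home. The grille then has 4 mm play each way in x and y; front and side walls stand 7 mm above the ledge and the lip overlaps it at the back, so it cannot drop in level.
- lip_mouth (a point): Lip over the rear ledge, 176 mm long in y: its level part runs from the rear wall (box x = +79) to x = +65 mm, underside z = 48 mm, 10 mm above the ledge; then it flares up to the mouth at x = +56 mm, underside z = 53, top z = 57 mm. This point: x = +56, y = 0, z = 48 mm. The grille goes in with this edge tipped down by about 0.1 to 0.3 rad.
- grille: Loose slotted steel grille, 150 (x) x 160 (y) x 5 mm, about 0.3 kg; lies flat on the bench at the start. Origin: centre of its underside; z up, x across the handle. The same both ways round: either 160 mm edge (at x = +75 or -75 mm) may go under the lip.
- grip (a point): Middle of the grip bar of the grille's black bow handle, 31 mm above the grille's underside. The bar runs along the grille's y over its centre: 74 mm long, 14 mm thick (x), 16 mm high, 18 mm of air under it between two legs. Grasp it across, fingers closing along the grille's x.
- edge_a (a point): Middle of the grille's +x edge (160 mm long), at half thickness.
- edge_b (a point): Middle of the grille's -x edge (160 mm long), at half thickness.
- block: Grey pumice block, 48 (x) x 85 (y) x 26 (z) mm, about 0.12 kg. Origin: centre of its underside. At the start it lies on the filter floor in the well, its top 8 mm above the ledges, its long side roughly along the box's x. A patch of bench 90 x 100 mm centred at world x = 0.445, y = 0.09 (left front) is always empty; it may go there or anywhere else clear.

How it is judged:
By the outcome, as a careful person would: the job done as asked, in the order asked, and still so for the second after the job is handed in, with the robot touching nothing.
It also fails if it takes over 58 s, if anything falls off the work surface, if the arm or the gripper's body presses on something with over 40 N, if the wrist force passes 120 N, or if a joint passes its speed limit or range.

### The arm

A 6-joint arm with a two-finger parallel gripper is mounted at the origin on a cart in front of the work surface, level with it; the furniture and walls round the work are solid. World frame = base frame: x ahead of the robot, y to its left, z up, the work surface at z = 0. Lengths are in m, angles in rad, forces in N, time in s.
With the tool pointing down it reaches from about 0.35 to 0.85 m from the base axis. Payload 8.1 kg.
Tool frame: the origin (TCP) lies on the centre line of the jaws, within the pads' length; the fingertips stand 17 mm ahead of it and the grasp point (between the pads) lies 2 mm behind it; z points along the fingers, y is the line along which they close (so a half turn about z gives the same grasp; the last joint's range is limited). The gripper opens to 93 mm and grips with 3 to 60 N. Pads are 15 mm wide; open, the fingers measure 128 mm over their backs; the gripper's body (75 mm by 188 mm) begins 65 mm behind the grasp point.
Start: joints at [1.212, 0.13, 1.488, -0, 1.523, -0.085], TCP at [0.162, 0.578, 0.236] pointing down, gripper open.
Joint ranges: [-2.96, 2.96], [-0.89, 2.26], [0.02, 2.5], [-1.34, 4.48], [0, 2.73], [-2.66, 2.66]. Speed limits (rad/s): [2.39, 2.39, 2.79, 3.14, 3.14, 3.14].

### API

Orientations are given as a rotation vector (axis times angle).
In Python, from plant import robot, optics, close_job, models gives the robot as it stands.
- The arm moves only by the shell command python3 -m inch 'ROWS' [OPENING] [FORCE]. ROWS is a JSON object of lists of equal length, an entry for each row: "travel": the shift along the tool's x, y, z in m, a list of three; "spin": the turn about the tool's z in rad. In form: {"travel": [[x, y, z], ...], "spin": [spin, ...]}. A call has 1 to 10 rows; each row is the pose to reach, as a shift and turn from the pose commanded when the call began, along the tool's axes at that moment; what a row does not reach only later rows make up. A row lasts 1/12 s, in which the tool goes at most 41.7 mm and 7.16 degrees, less where a joint would pass 70% of its speed; a pose out of reach is approached as far as the arm can. A call with a gripper value outside its range is refused whole. OPENING is the closure, from 0 (fully open) to 1 (shut), set as the call begins (- or left out, the last holds). The fingers move at their own pace and stop on an object; FORCE is the grip in N (left out, the last holds). Time passes only in rows, so rows that repeat a pose let the fingers close. It gives the time, the measured TCP pose, the force, the opening and the grip force at its end, in the units of the state.
- robot.read_state(): the state, without advancing time (a new reading comes with each control period).
- optics.read_camera(name): name is "scene" or "top" or "wrist"; returns (picture, depth): 400x640x3 uint8, red, green, blue; 400x640 float32, m along the optical axis (not along the pixel's ray), 0 where there is no reading.
- optics.camera_info(name): a dict with "camera_matrix" (3x3 intrinsics, pixels), "view" (4x4, takes a point from world to camera coordinates). Camera axes: x right, y down, z forward; pixel columns grow to the right and rows downward; lengths in m; the calibration is good to about 2 mm. A picture is of the moment at which its call begins: read the wrist's pose just before it. camera_info takes no time and is no camera call; for the wrist camera it gives the pose at the moment of the call.
- close_job(): hands the job in; it is judged then, once.
Trained networks look in the newest picture that a camera, given by its name, has taken for a name from the list of things; names that differ only in an ending like _2 or _b are one class to them, and where a whole thing is asked for, a point or a joint stands for the part that bears it (a point fixed in the world has none). Each returns a list of dicts, best first, with "p" (0 to 1); they miss things now and then, are a little off and sometimes report something else, mostly with a low value. They report only what shows in the picture. A call takes as long as a camera call.
- models.look_for(camera, name): "centre" ([x, y, z] in m, in world coordinates, good to about 4 mm: the middle of the surface that is visible of it).
- models.masks_of(camera, name): "region" (400x640 bool, what is visible of it).
The state is a dict: "t": time; "q": joint angles; "dq": joint speeds; "joint_torque": joint torques, N m; "tool_pos": TCP position; "orientation": TCP orientation; "force": force on the tool from outside, world axes, zero at the start; "wrist_torque": the same for the moment, N m; "opening": finger opening in m; "gripper_force": force on a finger pad.
Only numpy, scipy, OpenCV 4.12 (cv2) and the standard library are available. Lean on these libraries where they do the work, as an engineer would, in place of code of your own. Each camera call takes 0.05 s, during which the arm holds its last target. There are 200 camera calls.

## Working session

There is one attempt and no reset: what is moved stays moved. The work goes in short steps, Python scripts to look and compute and a shell command to move; the robot and the scene stay as the last step left them, time stands still between calls to the robot, and variables do not carry over. Pictures are saved under pics/ and viewed, at most 10 in all, crops included, and the job is handed in when it is done.

```bash
ls; mkdir -p pics; cat > h.py <<'E'
import numpy as np, cv2
from plant import robot, optics, models
from scipy.spatial.transform import Rotation as R
def cloud(cam):
    pic,d=optics.read_camera(cam); i=optics.camera_info(cam); K=np.array(i["camera_matrix"]); V=np.array(i["view"])
    v,u=np.mgrid[:400,:640]; P=np.stack([(u-K[0,2])*d/K[0,0],(v-K[1,2])*d/K[1,1],d],-1)
    W=(P-V[:3,3])@V[:3,:3]; W[d==0]=np.nan
    return pic,W
def save(n,p): cv2.imwrite(f"pics/{n}.png",p[...,::-1])
E
python3 - <<'E'
from h import *
s=robot.read_state(); print(s["t"],s["tool_pos"],s["orientation"],s["opening"],s["force"])
a,W=cloud("top"); 
for n in ["extractor","grille","grip","block","edge_a","edge_b","lip_mouth"]:
    r=models.look_for("top",n); print(n,[(np.round(x["centre"],3),round(x["p"],2)) for x in r[:3]])
b,_=cloud("scene"); save("top1",a); save("scene1",b)
E
```

```text
pics
0.0 [0.16199955 0.57714792 0.23458301] [-4.28672651e-01 -3.11174818e+00  2.84333987e-03] 0.09287243153643904 [0.52363038 0.12431277 0.55975174]
extractor [(array([ 0.596, -0.118,  0.034]), 0.8)]
grille [(array([ 0.533, -0.411,  0.01 ]), 0.56)]
grip [(array([ 0.535, -0.41 ,  0.006]), 0.68)]
block [(array([ 0.552, -0.133,  0.045]), 0.6)]
edge_a [(array([ 0.535, -0.41 ,  0.006]), 0.69)]
edge_b [(array([ 0.535, -0.41 ,  0.006]), 0.69)]
lip_mouth [(array([ 0.594, -0.121,  0.035]), 0.79)]
```

View pics/top1.png

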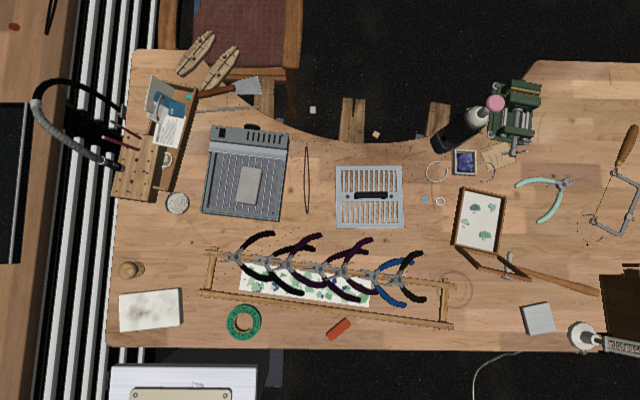

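View pics/scene1.png

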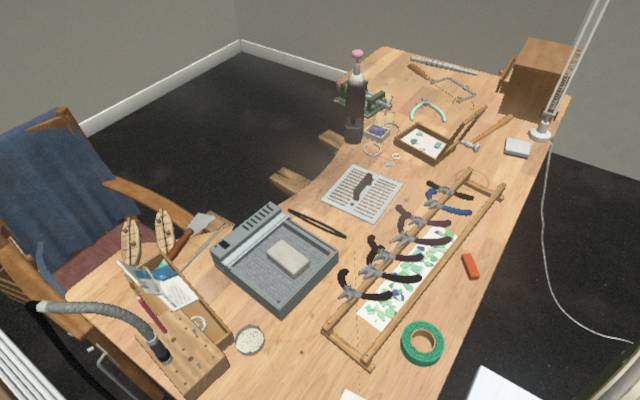

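The top picture shows the box at about (245,172), lip and fan housing at its top edge; the block in the well at (250,185); the grille at (370,197) with the handle running left-right; a pliers rack between them and the robot at v 245-325. Now I'll fit the poses.

```bash
python3 - <<'E'
from h import *
a,W=cloud("top")
def rect(P):
    c,s,t=cv2.minAreaRect((P[:,:2]*1000).astype(np.float32)); return np.round(c,1),np.round(s,1),round(t,2)
for n in ["extractor","grille","block"]:
    m=models.masks_of("top",n)[0]["region"]; P=W[m]; P=P[~np.isnan(P[:,2])]
    print(n,m.sum(),np.nanpercentile(P[:,2],[2,20,50,80,98]).round(4))
    if n=="extractor":
        for lo,hi in [(.058,.075),(.041,.051),(-.01,.08),(.051,.059)]:
            Q=P[(P[:,2]>lo)&(P[:,2]<hi)]; print(lo,hi,len(Q),rect(Q))
    elif n=="grille":
        print(rect(P)); Q=P[P[:,2]>.028]; print("bar",len(Q),rect(Q),np.median(Q,0)); 
    else:
        Q=P[(P[:,2]>.04)&(P[:,2]<.052)]; print(rect(Q),Q.mean(0))
Z=W[...,2]
rk=W[240:330,195:460].reshape(-1,3); print("rack max z",np.nanmax(rk[:,2]),"x range z>.05",np.nanpercentile(rk[rk[:,2]>.05][:,0],[1,99]))
p=W[(abs(W[...,0]-.445)<.06)&(abs(W[...,1]-.09)<.06)]; print("patch z",np.nanmin(p[:,2]),np.nanmax(p[:,2]))
big=cv2.resize(a[110:240,180:420],None,fx=3.3,fy=3.3,interpolation=cv2.INTER_CUBIC); save("crop1",big)
E
```

```text
extractor 6322 [0.0157 0.0189 0.0357 0.0563 0.0649]
0.058 0.075 1219 (array([ 655.5, -129.9]), array([ 64.8, 175.7]), 1.98)
0.041 0.051 819 (array([ 587.7, -121.5]), array([177. , 212.3]), 84.6)
-0.01 0.08 6298 (array([ 591.6, -114. ]), array([192.9, 218.8]), 84.58)
0.051 0.059 523 (array([ 656.1, -128.1]), array([176.4,  76.2]), 84.44)
grille 3333 [-0.0022  0.0016  0.0034  0.005   0.0383]
(array([ 540.9, -411.2]), array([152.4, 162.9]), 0.84)
bar 227 (array([ 538.7, -410.2]), array([14.4, 73.5]), 1.43) [ 0.53845347 -0.40935119  0.03723357]
block 853 [0.0195 0.0428 0.0446 0.0459 0.0478]
(array([ 554. , -129.9]), array([47.7, 85. ]), 82.09) [ 0.55326008 -0.13030143  0.04469616]
rack max z 0.09740410823801302 x range z>.05 [0.31954851 0.42270814]
patch z -0.005984749957626552 0.017174316409949646
```

```bash
cat > box.py <<'E'
from h import *
# refine: edges in box frame
def refine(cam="top",c0=np.array([.574,-.116]),yaw=-.0945):
    a,W=cloud(cam); P=W.reshape(-1,3); P=P[~np.isnan(P[:,2])]
    r=np.array([[np.cos(yaw),np.sin(yaw)],[-np.sin(yaw),np.cos(yaw)]])
    L=(P[:,:2]-c0)@r.T; return a,W,P,L
E
python3 - <<'E'
from box import *
a,W,P,L=refine()
x,y,z=L[:,0],L[:,1],P[:,2]
def slopefit(sel,ind,dep,name):
    k,b=np.polyfit(ind[sel],dep[sel],1); print(name,sel.sum(),"slope",round(k,4),"mean mm",round(1000*np.median(dep[sel]),1))
rim=(z>.039)&(z<.05)
slopefit(rim&(abs(x)<.05)&(y>.075)&(y<.1),x,y,"left rim y (exp +86)")
slopefit(rim&(abs(x)<.05)&(y<-.075)&(y>-.1),x,y,"right rim y (exp -86)")
slopefit(rim&(abs(y)<.07)&(x<-.07)&(x>-.1),y,x,"front rim x (exp -81)")
hs=(z>.058)&(z<.07)&(abs(y)<.07)&(x>.06)&(x<.14)
print("housing x range (79..115)",np.percentile(x[hs],[1,5,50,95,99]).round(4))
lp=(z>.050)&(z<.0575)&(abs(y)<.07)&(x>.03)&(x<.1)
print("lip x (56..)",np.percentile(x[lp],[1,5,50]).round(4))
fl=(z>.012)&(z<.024)&(abs(y)<.07); print("floor z",np.median(z[fl]), "ext x",np.percentile(x[fl],[1,99]))
E
```

```text
left rim y (exp +86) 106 slope 0.0055 mean mm 80.5
right rim y (exp -86) 89 slope 0.0066 mean mm -90.3
front rim x (exp -81) 136 slope 0.0086 mean mm -89.8
housing x range (79..115) [0.0698 0.0707 0.0868 0.1036 0.1053]
lip x (56..) [0.0453 0.0461 0.0565]
floor z 0.01917547584017265 ext x [-0.48521576  0.30247603]
```

View pics/crop1.png

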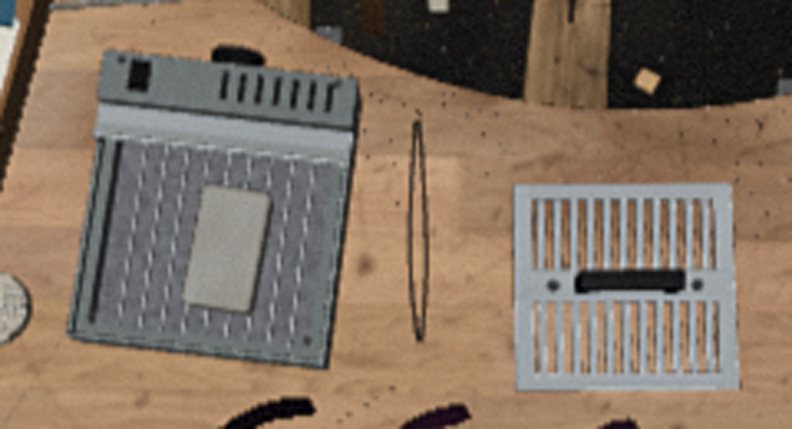

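The crop confirms the fit: box yaw about −5.4°, block turned slightly more, grille square to the world with its bar along y. The box centre comes out at (0.5641, −0.1200).

```bash
cat > go.py <<'E'
from h import *
def plan(x,y,z,ang,q=None):
    """travel+spin to TCP x,y,z with closing direction ang (deg, world)"""
    s=robot.read_state(); M=R.from_rotvec(s["orientation"]).as_matrix(); d=M.T@(np.array([x,y,z])-s["tool_pos"])
    ty=np.degrees(np.arctan2(M[1,1],M[0,1])); sp=-(ang-ty)   # tool z is down
    sp=(sp+90)%180-90
    print("t",round(s["t"],2),"tcp",s["tool_pos"].round(4),"ty",round(ty,2),"zax",M[:,2].round(3),"q6",round(s["q"][5],2)," TRAVEL",d.round(4),"|d|",np.linalg.norm(d).round(3),"SPIN",round(np.radians(sp),4))
E
python3 - <<'E'
from go import *
plan(.554,-.130,.15,82.1); plan(.554,-.130,.043,82.1)
a,W=cloud("top"); P=W.reshape(-1,3); P=P[~np.isnan(P[:,2])]
A=np.array([.162,.577]);B=np.array([.554,-.13]);u=(B-A)/np.linalg.norm(B-A)
s=(P[:,:2]-A)@u; n=abs((P[:,:2]-A)@np.array([-u[1],u[0]]))
for k in np.arange(0,.9,.1):
    q=P[(n<.13)&(s>=k)&(s<k+.1)]; print(round(k,1),len(q),q[:,2].max() if len(q) else None)
E
```

```text
t 0.7 tcp [0.1622 0.5777 0.2357] ty 74.31 zax [ 0.  0. -1.] q6 -0.09  TRAVEL [-0.5685 -0.5754  0.0857] |d| 0.813 SPIN -0.1359
t 0.7 tcp [0.1622 0.5777 0.2357] ty 74.31 zax [ 0.  0. -1.] q6 -0.09  TRAVEL [-0.5685 -0.5754  0.1927] |d| 0.831 SPIN -0.1359
0.0 0 None
0.1 2195 0.034298483891423405
0.2 9032 0.06422687099347038
0.3 1868 0.06329633900912966
0.4 2200 0.06340177511269966
0.5 5155 0.07126616558780739
0.6 5007 0.09310936594294365
0.7 4745 0.08699618540274372
0.8 4935 0.07047466792540703
```

```bash
python3 -m inch '{"travel":[[-0.028,-0.029,0],[-0.056,-0.058,0],[-0.084,-0.087,0],[-0.112,-0.116,0],[-0.14,-0.145,0],[-0.168,-0.174,0],[-0.196,-0.203,0],[-0.224,-0.232,0],[-0.252,-0.261,0],[-0.28,-0.29,0]],"spin":[0,0,0,0,-0.03,-0.06,-0.08,-0.1,-0.12,-0.136]}' 0
python3 -c "
from go import *
plan(.554,-.130,.15,82.1)"
```

```text
t: 1.58
tool_pos: [0.3539, 0.2211, 0.236]
orientation: [0.214, 3.133, 0.001]
force: [1.2, 0.2, -0.3]
opening: 0.0929
gripper_force: 0.0
t 1.58 tcp [0.3539 0.2211 0.236 ] ty 82.19 zax [ 0.001  0.001 -1.   ] q6 -1.0  TRAVEL [-0.2459 -0.3207  0.086 ] |d| 0.413 SPIN 0.0015
```

```bash
python3 -m inch '{"travel":[[-0.025,-0.032,0],[-0.05,-0.064,0],[-0.075,-0.096,0],[-0.1,-0.128,0],[-0.125,-0.16,0],[-0.15,-0.192,0],[-0.175,-0.224,0],[-0.2,-0.256,0],[-0.225,-0.288,0],[-0.246,-0.32,0]],"spin":[0,0,0,0,0,0,0,0,0,0]}'
python3 - <<'E'
from go import *
plan(.554,-.130,.236,82.1)
a,W=cloud("wrist"); P=W.reshape(-1,3); save("wr1",a)
P=P[~np.isnan(P[:,2])]
def rect(P):
    c,s,t=cv2.minAreaRect((P[:,:2]*1000).astype(np.float32)); return np.round(c,1),np.round(s,1),round(t,2)
r=models.masks_of("wrist","block")
if r:
    m=r[0]["region"]; Q=W[m]; Q=Q[(Q[:,2]>.038)&(Q[:,2]<.054)]; print(r[0]["p"],rect(Q),np.median(Q,0))
yaw=-.0945;c0=np.array([.5641,-.12]); rr=np.array([[np.cos(yaw),np.sin(yaw)],[-np.sin(yaw),np.cos(yaw)]])
L=(P[:,:2]-c0)@rr.T;x,y,z=L[:,0],L[:,1],P[:,2]
rim=(z>.041)&(z<.05)
for n,s,d,i in [("left 86",rim&(abs(x)<.05)&(y>.075)&(y<.1),y,x),("right -86",rim&(abs(x)<.05)&(y<-.075)&(y>-.1),y,x),("front -81",rim&(abs(y)<.07)&(x<-.07)&(x>-.1),x,y)]:
    if s.sum()>20: print(n,s.sum(),np.percentile(d[s],[2,50,98]).round(4),"slope",np.polyfit(i[s],d[s],1)[0].round(4),np.median(z[s]))
lp=(z>.050)&(z<.0585)&(abs(y)<.07)&(x>.03)&(x<.1)
if lp.sum(): print("lip",np.percentile(x[lp],[1,5,50]))
E
```

```text
t: 2.42
tool_pos: [0.5541, -0.1302, 0.2356]
orientation: [0.217, 3.133, -0.0]
force: [1.1, 0.5, 1.0]
opening: 0.0933
gripper_force: 0.0
t 2.42 tcp [ 0.5541 -0.1302  0.2356] ty 82.09 zax [ 0.001 -0.    -1.   ] q6 -1.75  TRAVEL [ 0.0001  0.0002 -0.0004] |d| 0.0 SPIN -0.0003
0.93 (array([ 554.2, -136.4]), array([47.9, 84.3]), 81.08) [ 0.5519359  -0.13630252  0.04531043]
left 86 331 [0.0774 0.079  0.0814] slope -0.0024 0.04377370696573412
right -86 328 [-0.0941 -0.0918 -0.09  ] slope -0.005 0.04439685730385705
front -81 491 [-0.0813 -0.0793 -0.0773] slope 0.0041 0.04396823024942895
lip [0.0558246  0.05650677 0.06956336]
```

View pics/wr1.png

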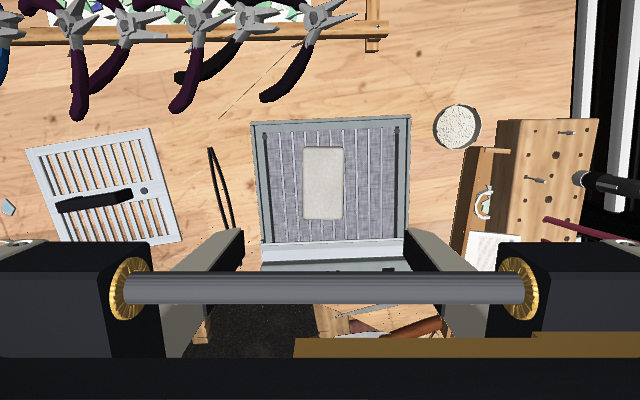

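The wrist view shows the box (well at 250-410, 120-250) and the block at (323,183). The y estimate differs 6 mm from the top camera's, probably because the arm was still settling, so I'll retake it now that it's at rest.

```bash
cat > wb.py <<'E'
from go import *
def rect(P):
    c,s,t=cv2.minAreaRect((P[:,:2]*1000).astype(np.float32)); return np.round(c,1),np.round(s,1),round(t,2)
def boxcheck(P,c0=(.5641,-.12),yaw=-.0945):
    P=P.reshape(-1,3);P=P[~np.isnan(P[:,2])]; rr=np.array([[np.cos(yaw),np.sin(yaw)],[-np.sin(yaw),np.cos(yaw)]])
    L=(P[:,:2]-np.array(c0))@rr.T;x,y,z=L[:,0],L[:,1],P[:,2]; rim=(z>.041)&(z<.05)
    for n,s,d,i in [("left 86",rim&(abs(x)<.05)&(y>.075)&(y<.1),y,x),("right -86",rim&(abs(x)<.05)&(y<-.075)&(y>-.1),y,x),("front -81",rim&(abs(y)<.07)&(x<-.07)&(x>-.1),x,y)]:
        if s.sum()>20: print(n,s.sum(),np.percentile(d[s],[2,50,98]).round(4),"slope",np.polyfit(i[s],d[s],1)[0].round(4),np.median(z[s]))
    lp=(z>.050)&(z<.0585)&(abs(y)<.07)&(x>.03)&(x<.1)
    if lp.sum(): print("lip",np.percentile(x[lp],[1,5,50]))
E
python3 - <<'E'
from wb import *
for k in range(2):
    a,W=cloud("wrist"); m=models.masks_of("wrist","block")[0]["region"]; Q=W[m]; Q=Q[(Q[:,2]>.038)&(Q[:,2]<.054)]; print(rect(Q))
boxcheck(W)
m=models.masks_of("wrist","grille")
if m: Q=W[m[0]["region"]]; print("grille",rect(Q[(abs(Q[:,2])<.012)])); Q=Q[Q[:,2]>.028]; print("bar",rect(Q))
print(robot.read_state()["tool_pos"])
a,W=cloud("scene");m=models.masks_of("scene","block")[0]["region"]; Q=W[m]; Q=Q[(Q[:,2]>.038)&(Q[:,2]<.054)]; print("scene",rect(Q),np.median(Q[:,2]))
boxcheck(W)
E
```

```text
(array([ 552.2, -127.4]), array([47.7, 83.8]), 82.09)
(array([ 552.6, -128.9]), array([47.9, 83.6]), 81.37)
left 86 346 [0.0846 0.0861 0.0886] slope -0.0019 0.04509813159000135
right -86 344 [-0.0868 -0.0844 -0.0829] slope 0.0002 0.045238876298508375
front -81 491 [-0.0832 -0.0813 -0.0794] slope 0.0005 0.04526370835727992
lip [0.05385073 0.05460142 0.06831937]
grille (array([ 538.2, -410. ]), array([150.9, 161.5]), 1.35)
bar (array([ 538.1, -409.2]), array([14.2, 75.5]), 1.36)
[ 0.55283809 -0.12691455  0.23584526]
scene (array([ 553.7, -130.1]), array([48. , 85.3]), 81.04) 0.04339618672491597
left 86 86 [0.0831 0.0853 0.0873] slope 0.0005 0.042402122822312815
right -86 65 [-0.0885 -0.086  -0.0834] slope -0.0003 0.042548280133907095
front -81 116 [-0.0825 -0.081  -0.0791] slope 0.0032 0.042475090172527145
lip [0.054052   0.05514961 0.06713021]
```

```bash
python3 -m inch '{"travel":[[0,0,0.03],[0,0,0.065],[0,0,0.1],[0,0,0.135],[0,0,0.16],[0,0,0.175],[0,0,0.185],[0,0,0.193],[0,0,0.194],[0,0,0.194]],"spin":[0.01,0.01,0.01,0.01,0.01,0.01,0.01,0.01,0.01,0.01]}' 0.25 25
python3 -m inch '{"travel":[[0,0,0],[0,0,0],[0,0,0],[0,0,0],[0,0,0],[0,0,0]],"spin":[0,0,0,0,0,0]}' 1 25
```

```text
t: 3.7
tool_pos: [0.5536, -0.1278, 0.0423]
orientation: [0.231, 3.132, -0.0]
force: [0.4, 0.1, 0.6]
opening: 0.0696
gripper_force: 0.0
t: 4.2
tool_pos: [0.5537, -0.1284, 0.0426]
orientation: [0.232, 3.132, -0.001]
force: [-0.5, -0.6, 6.3]
opening: 0.0478
gripper_force: 25.0
```

```bash
python3 -m inch '{"travel":[[0,0,-0.01],[0,0,-0.04],[0,0,-0.08],[0,0,-0.12],[0,0,-0.12]],"spin":[0,0,0,0,0]}'
python3 -c "
from go import *
plan(.447,.1,.16,85)"
```

```text
t: 4.62
tool_pos: [0.5575, -0.1293, 0.1716]
orientation: [0.231, 3.12, -0.005]
force: [2.1, -1.0, -0.9]
opening: 0.0479
gripper_force: 25.0
t 4.62 tcp [ 0.5575 -0.1293  0.1716] ty 81.54 zax [ 0.012 -0.004 -1.   ] q6 -1.74  TRAVEL [0.1432 0.2106 0.0094] |d| 0.255 SPIN -0.0604
```

```bash
python3 -m inch '{"travel":[[0.016,0.022,0],[0.034,0.05,0],[0.052,0.078,0],[0.07,0.106,0],[0.088,0.134,0],[0.106,0.162,0],[0.124,0.188,0],[0.136,0.204,0],[0.139,0.21,0],[0.139,0.21,0]],"spin":[0,0,-0.02,-0.04,-0.06,-0.06,-0.06,-0.06,-0.06,-0.06]}'
python3 - <<'E'
from wb import *
a,W=cloud("scene");a,W=cloud("top")
plan(.447,.1,.0235,85)
m=models.masks_of("top","block")[0]["region"]; Q=W[m]; print("held z",np.nanpercentile(Q[:,2],[5,50,90]))
p=W[(abs(W[...,0]-.447)<.05)&(abs(W[...,1]-.1)<.06)]; print(np.nanpercentile(p[:,2],[1,50,99]))
E
```

```text
t: 5.45
tool_pos: [0.446, 0.1014, 0.1618]
orientation: [0.134, 3.139, 0.0]
force: [-0.2, 0.3, -1.5]
opening: 0.0477
gripper_force: 25.0
t 5.55 tcp [0.4469 0.0997 0.1618] ty 85.0 zax [ 0.001 -0.    -1.   ] q6 -1.38  TRAVEL [-0.      0.0003  0.1383] |d| 0.138 SPIN 0.0Traceback (most recent call last):
  File "<stdin>", line 4, in <module>
IndexError: list index out of range
```

```bash
python3 -m inch '{"travel":[[0,0,0.03],[0,0,0.06],[0,0,0.09],[0,0,0.115],[0,0,0.128],[0,0,0.134],[0,0,0.137],[0,0,0.139],[0,0,0.1395],[0,0,0.1395]],"spin":[0,0,0,0,0,0,0,0,0,0]}'
```

```text
t: 6.43
tool_pos: [0.4476, 0.1001, 0.0232]
orientation: [0.138, 3.137, 0.0]
force: [-0.3, 0.1, -0.6]
opening: 0.0479
gripper_force: 25.0
```

```bash
python3 -m inch '{"travel":[[0,0,0.0005],[0,0,0.001],[0,0,0.001]],"spin":[0,0,0]}'
python3 -m inch '{"travel":[[0,0,0],[0,0,0],[0,0,0],[0,0,0],[0,0,-0.02],[0,0,-0.05],[0,0,-0.09],[0,0,-0.13],[0,0,-0.165],[0,0,-0.17]],"spin":[0,0,0,0,0,0,0,0,0,0]}' 0.2
python3 - <<'E'
from wb import *
plan(.5382,-.4098,.2,91.4)
a,W=cloud("wrist"); r=models.masks_of("wrist","block"); 
if r:
    Q=W[r[0]["region"]]; Q=Q[Q[:,2]>.015]; print("block",r[0]["p"],rect(Q),np.median(Q[:,2]))
E
```

```text
t: 6.68
tool_pos: [0.4476, 0.1003, 0.0226]
orientation: [0.137, 3.137, 0.0]
force: [-1.8, -0.8, 5.9]
opening: 0.0478
gripper_force: 25.0
t: 7.52
tool_pos: [0.45, 0.1006, 0.1987]
orientation: [0.137, 3.128, 0.003]
force: [0.1, -0.1, 1.1]
opening: 0.0743
gripper_force: 0.0
t 7.52 tcp [0.45   0.1006 0.1987] ty 84.98 zax [ 0.011  0.001 -1.   ] q6 -1.37  TRAVEL [-0.1326 -0.5007 -0.001 ] |d| 0.518 SPIN -0.1121
block 0.85 (array([446. , 101.1]), array([47.9, 83.8]), 84.93) 0.024193447541773834
```

```bash
python3 -m inch '{"travel":[[-0.008,-0.03,0],[-0.018,-0.066,0],[-0.028,-0.104,0],[-0.038,-0.142,0],[-0.048,-0.18,0],[-0.058,-0.218,0],[-0.068,-0.256,0],[-0.078,-0.294,0],[-0.088,-0.332,0],[-0.098,-0.37,0]],"spin":[0,-0.02,-0.04,-0.06,-0.08,-0.1,-0.11,-0.112,-0.112,-0.112]}' 0
python3 -m inch '{"travel":[[0,-0.03,0],[0,-0.06,0],[0,-0.09,0],[0,-0.11,0],[0,-0.12,0],[0,-0.12,0],[0,-0.12,0]],"spin":[0,0,0,0,0,0,0]}'
python3 - <<'E'
from wb import *
a,W=cloud("scene");a,W=cloud("scene")
a,W=cloud("wrist"); 
m=models.masks_of("wrist","grille")
if m: Q=W[m[0]["region"]]; print("grille",rect(Q[(abs(Q[:,2])<.012)])); Q=Q[Q[:,2]>.028]; print("bar",rect(Q),np.percentile(Q[:,2],[50,95]))
plan(.5382,-.4095,.2,91.4)
save("wr2",a)
E
```

```text
t: 8.45
tool_pos: [0.5104, -0.2783, 0.188]
orientation: [0.038, -3.138, -0.004]
force: [0.4, 0.3, 0.9]
opening: 0.0931
gripper_force: 0.0
t: 9.03
tool_pos: [0.514, -0.396, 0.1892]
orientation: [0.037, -3.139, -0.004]
force: [0.7, 0.3, 0.1]
opening: 0.0929
gripper_force: 0.0
grille (array([ 537.6, -411. ]), array([150.4, 162.8]), 1.84)
bar (array([ 535.4, -410.4]), array([72.8, 36.9]), 75.91) [0.03957656 0.04090691]
t 9.23 tcp [ 0.5149 -0.3955  0.1911] ty 91.47 zax [-0.  0. -1.] q6 -2.33  TRAVEL [-0.0229 -0.0146 -0.0089] |d| 0.029 SPIN 0.0012
```

View pics/wr2.png

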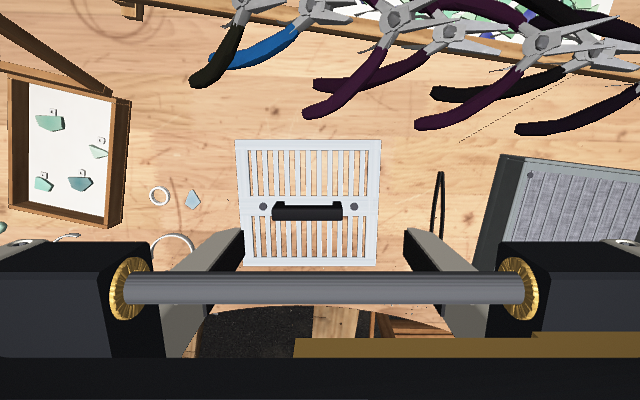

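The wrist view shows the grille whole at (308,203), bar end to end from (272,212) to (343,212), with nothing beside it. Because the tool can only spin about its own z, I'll grip the bar end to end. That lets the grille pivot about its y axis so I can tip it.

```bash
python3 -m inch '{"travel":[[-0.012,-0.008,0.01],[-0.023,-0.015,0.04],[-0.023,-0.015,0.075],[-0.023,-0.015,0.105],[-0.023,-0.015,0.13],[-0.023,-0.015,0.145],[-0.023,-0.015,0.154],[-0.023,-0.015,0.159],[-0.023,-0.015,0.159],[-0.023,-0.015,0.159]],"spin":[0,0,0,0,0,0,0,0,0,0]}' 0 25
python3 -m inch '{"travel":[[0,0,0],[0,0,0],[0,0,0],[0,0,0],[0,0,0]],"spin":[0,0,0,0,0]}' 1 25
```

```text
t: 10.07
tool_pos: [0.5389, -0.4121, 0.0339]
orientation: [-0.038, 3.14, -0.003]
force: [-1.1, -0.2, 0.7]
opening: 0.093
gripper_force: 0.0
t: 10.48
tool_pos: [0.5384, -0.4119, 0.0332]
orientation: [-0.038, 3.14, -0.002]
force: [-0.2, 0.6, 4.2]
opening: 0.0737
gripper_force: 25.0
```

```bash
python3 -m inch '{"travel":[[0,0,-0.005],[0,0,-0.015],[0,0,-0.035],[0,0,-0.06],[0,0,-0.085],[0,0,-0.105],[0,0,-0.118],[0,0,-0.12],[0,0,-0.12],[0,0,-0.12]],"spin":[0,0,0,0,0,0,0,0,0,0]}'
cat > gr.py <<'E'
from wb import *
def tilt(cam,c0=(.564,-.1195),yaw=-.0945,show=None):
    a,W=cloud(cam); r=models.masks_of(cam,"grille")
    if show: save(show,a)
    if not r: print(cam,"no grille"); return
    Q=W[r[0]["region"]]; Q=Q[~np.isnan(Q[:,2])]; rr=np.array([[np.cos(yaw),np.sin(yaw)],[-np.sin(yaw),np.cos(yaw)]])
    L=np.c_[(Q[:,:2]-np.array(c0))@rr.T,Q[:,2]]
    med=np.median(L[:,2]); S=L[abs(L[:,2]-med)<.02]
    for _ in range(8):
        A=np.c_[S[:,:2],np.ones(len(S))]; k=np.linalg.lstsq(A,S[:,2],rcond=None)[0]; e=L[:,2]-np.c_[L[:,:2],np.ones(len(L))]@k; S=L[abs(e)<.004]
    c,s,t=cv2.minAreaRect((S[:,:2]*1000).astype(np.float32))
    print(cam,r[0]["p"].__round__(2),len(S),"dz/dx",k[0].round(3),"dz/dy",k[1].round(3),"box-frame centre",np.round(c,1),np.round(s,1),round(t,2),"top z at centre",(k@[c[0]/1000,c[1]/1000,1]).round(4))
E
python3 - <<'E'
from gr import *
tilt("scene"); tilt("top"); plan(.5391,-.1171,.150,84.6)
E
```

```text
t: 11.32
tool_pos: [0.5373, -0.4108, 0.1505]
orientation: [0.038, -3.14, -0.002]
force: [-0.3, 0.5, -3.2]
opening: 0.074
gripper_force: 25.0
scene 0.75 2047 dz/dx -0.003 dz/dy 0.003 box-frame centre [   0.5 -290.9] [150.7 161.3] 7.12 top z at centre 0.1191
top 0.57 1561 dz/dx -0.006 dz/dy 0.005 box-frame centre [   1.  -291.2] [149.  159.1] 6.51 top z at centre 0.1197
t 11.52 tcp [ 0.5372 -0.4107  0.1501] ty 91.39 zax [-0.002  0.002 -1.   ] q6 -2.32  TRAVEL [-0.009   0.2935  0.0007] |d| 0.294 SPIN 0.1184
```

```bash
python3 -m inch '{"travel":[[-0.001,0.012,0],[-0.002,0.037,0],[-0.003,0.07,0],[-0.004,0.105,0],[-0.005,0.14,0],[-0.006,0.175,0],[-0.007,0.21,0],[-0.008,0.245,0],[-0.009,0.275,0],[-0.009,0.293,0]],"spin":[0,0.01,0.03,0.05,0.07,0.09,0.11,0.118,0.118,0.118]}'
python3 -m inch '{"travel":[[0,0,0],[0,0,0],[0,0,0]],"spin":[0,0,0]}'
python3 - <<'E'
from gr import *
tilt("scene"); tilt("top"); plan(.5391,-.1171,.100,84.6)
E
```

```text
t: 12.35
tool_pos: [0.5392, -0.1142, 0.1517]
orientation: [-0.144, -3.138, -0.002]
force: [-0.2, -0.7, -2.6]
opening: 0.0736
gripper_force: 25.0
t: 12.6
tool_pos: [0.5398, -0.1183, 0.1521]
orientation: [0.146, 3.138, -0.001]
force: [-0.6, -0.9, -2.8]
opening: 0.0736
gripper_force: 25.0
scene 0.59 2990 dz/dx -0.001 dz/dy 0.003 box-frame centre [-24.5  -0.6] [160.8 149.6] 89.82 top z at centre 0.1211
top no grille
t 12.8 tcp [ 0.5398 -0.1192  0.152 ] ty 84.55 zax [-0. -0. -1.] q6 -1.79  TRAVEL [0.0009 0.002  0.052 ] |d| 0.052 SPIN -0.001
```

```bash
python3 -m inch '{"travel":[[0,0,0.008],[0,0,0.025],[0,0,0.042],[0,0,0.055],[0,0,0.062],[0,0,0.066],[0,0,0.068],[0,0,0.068]],"spin":[0,0,0,0,0,0,0,0]}'
python3 -m inch '{"travel":[[0,0,0.002],[0,0,0.004],[0,0,0.004]],"spin":[0,0,0]}'
python3 -m inch '{"travel":[[0,0,0.001],[0,0,0.002],[0,0,0.002]],"spin":[0,0,0]}'
python3 - <<'E'
from gr import *
tilt("scene")
E
```

```text
t: 13.47
tool_pos: [0.54, -0.1184, 0.0841]
orientation: [0.147, 3.138, 0.0]
force: [-0.0, 0.3, -2.5]
opening: 0.0739
gripper_force: 25.0
t: 13.72
tool_pos: [0.5401, -0.1183, 0.0804]
orientation: [0.147, 3.137, -0.0]
force: [-0.4, 0.1, -2.5]
opening: 0.0738
gripper_force: 25.0
t: 13.97
tool_pos: [0.54, -0.1183, 0.0782]
orientation: [0.147, 3.138, -0.0]
force: [-0.4, 0.3, -2.1]
opening: 0.0737
gripper_force: 25.0
scene 0.72 2686 dz/dx -0.0 dz/dy 0.002 box-frame centre [-24.2  -0.7] [150.8 161.1] 0.23 top z at centre 0.0472
```

```bash
python3 -m inch '{"travel":[[0,0,0.001],[0,0,0.002],[0,0,0.002]],"spin":[0,0,0]}'
python3 -m inch '{"travel":[[0,0,0.001],[0,0,0.002],[0,0,0.003],[0,0,0.003]],"spin":[0,0,0,0]}'
python3 - <<'E'
from gr import *
tilt("scene",show="s3")
E
```

```text
t: 14.32
tool_pos: [0.5407, -0.1184, 0.0768]
orientation: [0.147, 3.136, -0.0]
force: [1.9, 0.1, 2.8]
opening: 0.0739
gripper_force: 25.0
t: 14.65
tool_pos: [0.5412, -0.1185, 0.075]
orientation: [0.147, 3.136, -0.001]
force: [0.1, 2.3, 12.1]
opening: 0.0735
gripper_force: 25.0
scene 0.91 2576 dz/dx -0.052 dz/dy 0.001 box-frame centre [-24.3  -0.4] [160.5 150.3] 89.91 top z at centre 0.0442
```

View pics/s3.png

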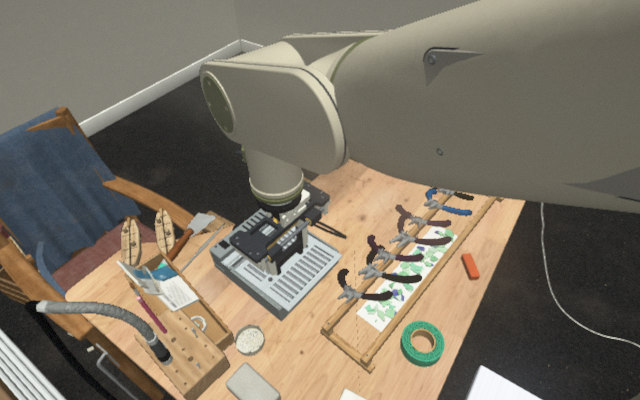

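The picture shows the grille on the front rim, handle in the jaws, block lying on the bench at (253,383). The rear edge is already tipped down by 0.05 rad, so pivoting works; I'll tip a little further, then lift.

```bash
python3 -m inch '{"travel":[[0,0,0.001],[0,0,0.002],[0,0,0.003],[0,0,0.004],[0,0,0.0045],[0,0,0.0045]],"spin":[0,0,0,0,0,0]}'
python3 -m inch '{"travel":[[0,0,-0.002],[0,0,-0.006],[0,0,-0.01],[0,0,-0.013],[0,0,-0.013],[0,0,-0.013]],"spin":[0,0,0,0,0,0]}'
python3 - <<'E'
from gr import *
tilt("scene"); tilt("scene"); plan(.567,-.1195,.0835,84.6)
E
```

```text
t: 15.25
tool_pos: [0.5426, -0.1186, 0.0736]
orientation: [0.147, 3.133, -0.001]
force: [-8.3, 5.6, 33.2]
opening: 0.0738
gripper_force: 25.0
t: 15.75
tool_pos: [0.5394, -0.1182, 0.0811]
orientation: [-0.147, -3.137, -0.0]
force: [-0.4, -0.4, -3.1]
opening: 0.0739
gripper_force: 25.0
scene 0.88 2625 dz/dx -0.062 dz/dy 0.002 box-frame centre [-27.5  -0.9] [161.3 150.9] 89.69 top z at centre 0.0515
scene 0.73 2584 dz/dx -0.061 dz/dy 0.002 box-frame centre [-27.7  -0.3] [160.2 150.2] 89.89 top z at centre 0.0514
t 15.95 tcp [ 0.5395 -0.1182  0.0811] ty 84.62 zax [-0.001  0.    -1.   ] q6 -1.79  TRAVEL [-0.0275  0.0013 -0.0024] |d| 0.028 SPIN 0.0004
```

```bash
python3 -m inch '{"travel":[[0,0,0.002],[0,0,0.004],[0,0,0.006],[0,0,0.008],[0,0,0.01],[0,0,0.01]],"spin":[0,0,0,0,0,0]}' 1 8
python3 -m inch '{"travel":[[0,0,0.001],[0,0,0.002],[0,0,0.0025],[0,0,0.0025]],"spin":[0,0,0,0]}' 1 8
python3 - <<'E'
from gr import *
tilt("scene",show="s4"); plan(.567,-.1195,.0835,84.6)
E
```

```text
t: 16.45
tool_pos: [0.5406, -0.1183, 0.0726]
orientation: [0.147, 3.137, -0.0]
force: [-1.2, 1.8, 3.7]
opening: 0.0741
gripper_force: 8.0
t: 16.78
tool_pos: [0.5415, -0.1184, 0.0712]
orientation: [0.147, 3.135, -0.001]
force: [-2.2, 2.3, 9.8]
opening: 0.0738
gripper_force: 8.0
scene 0.7 2628 dz/dx -0.055 dz/dy 0.0 box-frame centre [-27.3  -0.5] [161.2 150.2] 89.32 top z at centre 0.0443
t 16.88 tcp [ 0.5415 -0.1184  0.0712] ty 84.63 zax [ 0.003 -0.001 -1.   ] q6 -1.79  TRAVEL [-0.0255  0.0013 -0.0122] |d| 0.028 SPIN 0.0006
```

Side ledges (z 38) caught the rear corners, which caps the tilt at about 0.055 rad with the front edge on the rim. That's still enough: rear top at 43 mm against the 48 mm lip, and front above the 45 mm rim. I'll firm the grip, lift slightly and slide back under the lip.

```bash
python3 -m inch '{"travel":[[0,0,0],[0,0,0],[0,0,-0.002],[0,0,-0.004],[0,0,-0.005],[0,0,-0.005],[0,0,-0.005]],"spin":[0,0,0,0,0,0,0]}' 1 20
python3 - <<'E'
from gr import *
tilt("scene"); plan(.567,-.1195,.0735,84.6)
E
```

```text
t: 17.47
tool_pos: [0.5396, -0.1182, 0.0738]
orientation: [-0.147, -3.138, -0.0]
force: [0.0, -0.1, -2.4]
opening: 0.0737
gripper_force: 20.0
scene 0.75 2580 dz/dx -0.059 dz/dy 0.002 box-frame centre [-28.6  -0.5] [160.3 151.7] 89.91 top z at centre 0.0469
t 17.57 tcp [ 0.5396 -0.1182  0.0738] ty 84.62 zax [-0.001  0.    -1.   ] q6 -1.79  TRAVEL [-0.0274  0.0013  0.0002] |d| 0.027 SPIN 0.0004
```

```bash
python3 -m inch '{"travel":[[-0.002,0,0],[-0.005,0,0],[-0.009,0,0],[-0.013,0,0],[-0.016,0,0],[-0.016,0,0],[-0.016,0,0]],"spin":[0,0,0,0,0,0,0]}'
python3 - <<'E'
from gr import *
tilt("scene")
E
python3 -m inch '{"travel":[[-0.002,0,0],[-0.005,0,0],[-0.008,0,0],[-0.011,0,0],[-0.013,0,0],[-0.013,0,0],[-0.013,0,0]],"spin":[0,0,0,0,0,0,0]}'
python3 - <<'E'
from gr import *
tilt("scene",show="s5"); plan(.567,-.1195,.0735,84.6)
E
```

```text
t: 18.15
tool_pos: [0.556, -0.1198, 0.0741]
orientation: [-0.147, -3.138, -0.0]
force: [-0.3, 0.6, -3.0]
opening: 0.0742
gripper_force: 20.0
scene 0.85 2576 dz/dx -0.059 dz/dy 0.001 box-frame centre [-13.   -0.6] [161.3 149.7] 89.59 top z at centre 0.0471
t: 18.83
tool_pos: [0.5688, -0.121, 0.0741]
orientation: [-0.147, -3.138, -0.0]
force: [-0.2, 0.3, -2.1]
opening: 0.0737
gripper_force: 20.0
scene 0.92 2456 dz/dx -0.059 dz/dy 0.001 box-frame centre [-7.1 -0.6] [160.7 135.5] 89.95 top z at centre 0.0476
t 18.93 tcp [ 0.5686 -0.121   0.0741] ty 84.63 zax [-0.  0. -1.] q6 -1.77  TRAVEL [0.0018 0.0013 0.0006] |d| 0.002 SPIN 0.0005
```

```bash
python3 -c "
import cv2;a=cv2.imread('pics/s5.png')[170:340,180:380];cv2.imwrite('pics/s5c.png',cv2.resize(a,None,fx=3.5,fy=3.5,interpolation=cv2.INTER_CUBIC))"
```

```text
(no output)
```

View pics/s5c.png

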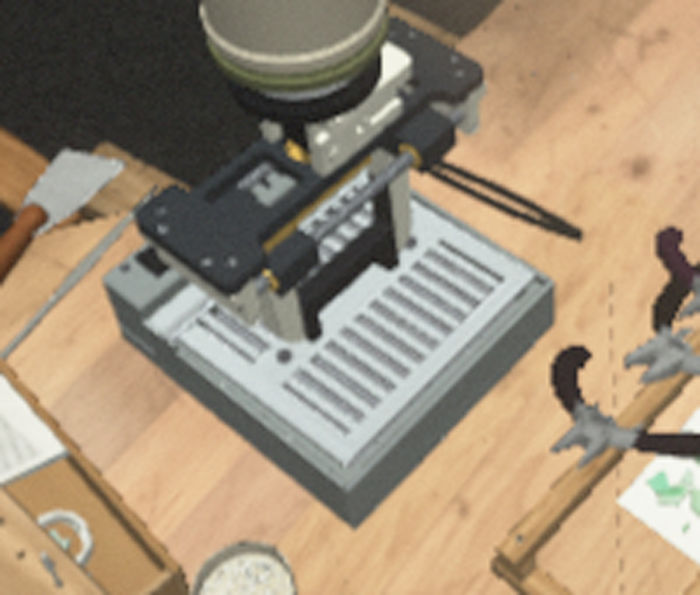

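The rear edge is now hidden under the lip, and the front edge sits at box x −75, just inside the front wall, still raised. Next I lower the front edge slowly.

```bash
python3 -m inch '{"travel":[[0,0,0.001],[0,0,0.002],[0,0,0.003],[0,0,0.004],[0,0,0.005],[0,0,0.006],[0,0,0.006],[0,0,0.006]],"spin":[0,0,0,0,0,0,0,0]}' 1 10
python3 - <<'E'
from gr import *
tilt("scene")
E
python3 -m inch '{"travel":[[0,0,0.001],[0,0,0.002],[0,0,0.002],[0,0,0.002]],"spin":[0,0,0,0]}' 1 10
python3 - <<'E'
from gr import *
tilt("scene"); plan(.567,-.1195,.0735,84.6)
E
```

```text
t: 19.6
tool_pos: [0.5688, -0.121, 0.0681]
orientation: [0.147, 3.138, -0.0]
force: [0.4, 0.5, -2.5]
opening: 0.0738
gripper_force: 10.0
scene 0.6 2334 dz/dx -0.009 dz/dy 0.0 box-frame centre [-5.9 -0.7] [161.2 136.5] 89.9 top z at centre 0.041
t: 20.03
tool_pos: [0.569, -0.121, 0.0673]
orientation: [0.147, 3.138, -0.0]
force: [-3.3, 1.4, 7.0]
opening: 0.0737
gripper_force: 10.0
scene 0.6 307 dz/dx 0.035 dz/dy 0.017 box-frame centre [13.3  0.3] [192.5 174.6] 0.13 top z at centre 0.0325
t 20.13 tcp [ 0.569  -0.121   0.0673] ty 84.63 zax [ 0. -0. -1.] q6 -1.77  TRAVEL [ 0.0021  0.0013 -0.0062] |d| 0.007 SPIN 0.0005
```

```bash
python3 - <<'E'
from gr import *
tilt("scene")
E
python3 -m inch '{"travel":[[0,0,0],[0,0,0],[0,0,0],[0,0,0],[0,0,-0.005],[0,0,-0.015],[0,0,-0.03],[0,0,-0.06],[0,0,-0.095],[0,0,-0.13]],"spin":[0,0,0,0,0,0,0,0,0,0]}' 0
python3 -m inch '{"travel":[[0.03,0,-0.02],[0.07,0,-0.03],[0.09,0,-0.04],[0.09,0,-0.04],[0.09,0,-0.04],[0.09,0,-0.04]],"spin":[0,0,0,0,0,0]}'
python3 - <<'E'
from gr import *
tilt("scene"); tilt("wrist",show="wr5")
a,W=cloud("wrist");boxcheck(W)
r=models.masks_of("wrist","block")
if r: Q=W[r[0]["region"]]; print("block",rect(Q[Q[:,2]>.015]),np.nanmedian(Q[:,2]))
E
```

```text
scene 0.81 2441 dz/dx 0.001 dz/dy 0.001 box-frame centre [-4.  -1.4] [138.8 162.4] 0.23 top z at centre 0.0402
t: 21.07
tool_pos: [0.5682, -0.1208, 0.1979]
orientation: [-0.147, -3.137, -0.0]
force: [0.5, -0.3, 0.5]
opening: 0.093
gripper_force: 0.0
t: 21.57
tool_pos: [0.4797, -0.1127, 0.2368]
orientation: [0.147, 3.137, -0.001]
force: [0.5, 0.1, -0.8]
opening: 0.0931
gripper_force: 0.0
scene 0.95 2869 dz/dx 0.001 dz/dy 0.001 box-frame centre [-5.2 -1.6] [163.4 137.7] 89.43 top z at centre 0.0402
wrist 0.69 6505 dz/dx 0.004 dz/dy 0.0 box-frame centre [-26.5  -0.3] [ 96.2 161.2] 0.25 top z at centre 0.0429
left 86 449 [0.0753 0.08   0.0873] slope -0.0009 0.043846151189487176
right -86 425 [-0.0876 -0.084  -0.0751] slope -0.0011 0.04394654528603152
front -81 912 [-0.0833 -0.0798 -0.0701] slope -0.0004 0.04417217405272241
lip [0.06133187 0.06203235 0.07295187]
block (array([447.4, 100.2]), array([48.1, 84.1]), 84.83) 0.025943975397977742
```

View pics/wr5.png

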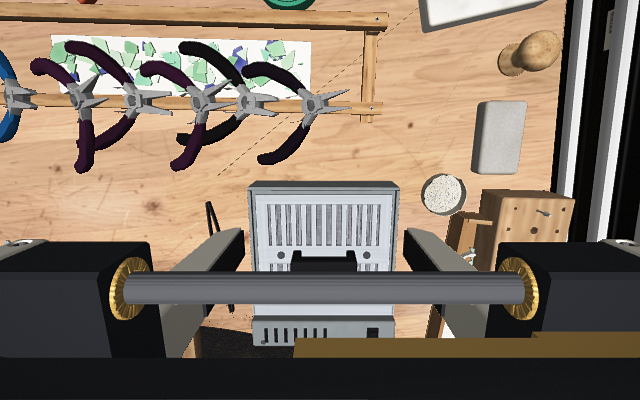

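The picture shows the grille (250-395, 190-285) flat inside the frame, handle up and rear edge under the lip. Its top measures 43 mm (38 + 5) with slope under 0.005. The block lies flat on the bench at (500,137), and the gripper is clear.

```bash
python3 -c "
from plant import close_job
print(close_job())"
```

```text
the job is handed in; nothing more can be done
None
```

The job is handed in after about 22 s: the pumice block lies flat on the bench, and the grille sits flat on the ledges, handle up and rear edge under the lip, tipped only about 0.06 rad going in (0.1–0.3 suggested).

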